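Zero the coffee grinder's dial by feel

TASK

The grinder has new burrs, so its dial must be zeroed. Turn the adjusting collar clockwise by its lever until you feel the burrs just begin to rub, without forcing them, and while they still touch lightly bring the index ring's tab round into line with the rib on the collar. Then back the collar off from the index by about an eighth of a turn, so that the burrs run clear, and let go; leave the other things on the worktop alone.

Things in the scene. Friction and masses are not known exactly. Their poses are not given: they have to be found in the camera images.
- grinder: dark upright coffee grinder with its bean hopper off, fixed to the worktop, its column 140 x 132 mm, 206 mm tall, on a 250 x 130 mm base plate that sticks out to the front. Origin: under the middle of the column, on the worktop, on the axis of the collar; its -x is the front (chute and fork), z up. It stands anywhere and turned a little, so read it
- collar_axis (a point): point on the vertical axis of the collar and of the index ring, level with the collar's flat top, 240 mm above the worktop
- collar (a joint): angle (rad) of the aluminium adjusting collar; grows clockwise seen from above (finer: it screws the upper burr down); range -0.6 to 2.6. At angle q its lever points (60 degrees - q) counter-clockwise of the grinder's +x. Starts at 0 to 0.4 and stays where it is left. Where the burrs begin to rub is hidden, somewhere between about 0.75 and 1.65: it has to be felt
- lever_knob (a point): grip point of the collar's lever: an upright black knob, 16 mm across, 226 to 275 mm above the worktop, 92 mm from the axis, on an 8 mm radial rod whose top is at 236 mm. The point is on the knob's axis at 255 mm. Free-running drag at the knob is about 1.2 N; once the burrs touch it climbs by about 3 N for each further 0.1 rad
- rib_end (a point): outer end of the zero rib, a raised black bar 19 mm long, 7 mm wide and 5 mm high on the collar's flat top, exactly opposite the lever. This point turns with the collar, 50 mm from the axis
- index_ring (a joint): angle (rad) of the black index ring (130 mm across, top at 223 mm) around the collar's foot; it turns on the same axis but independently; grows counter-clockwise seen from above, range 0 to 2.3. At value v its tab points (95 degrees + v) counter-clockwise of the grinder's +x. Moves with about 1.2 N at its peg and stays where it is left
- index_peg (a point): grip point of the index ring: an upright black peg of 12 mm diameter, 39 mm tall (223 to 262 mm above the worktop), on the ring's tab, 70 mm from the axis. This point is on the peg's axis, 247 mm above the worktop
- tab_root (a point): inner end of the index ring's tab, 50 mm from the axis, right under the collar's rim. In line with the rib when it lies straight below rib_end (horizontal distance 0)
- upper_burr: the upper burr, hidden inside: it turns with the collar and goes down 4 mm per rad of clockwise turn. Not reachable
- burr_chamber: the fixed chamber inside the grinder that carries the sprung lower burr at a height that is not known. Not reachable
- dosing_cup: steel cup, 58 mm across, 70 mm tall, stands on the grinder's base plate under the chute; leave alone
- brush: dark wooden grinder brush, 170 mm long, lying beside the grinder; leave alone
- hopper: the grinder's clear bean hopper standing upside down on its black lid, 132 mm across, 145 mm tall; leave alone
- portafilter: steel portafilter with a black handle, 70 mm bowl, 210 mm long, lying; leave alone
- tamper: steel tamper, 57 mm across, 91 mm tall; leave alone
- milk_jug: steel milk jug with handle, 76 mm across, 95 mm tall; leave alone
- espresso_cup: white cup with handle, 66 mm across, 58 mm tall; leave alone
- canister: white coffee canister, 90 mm across, 130 mm tall; leave alone

How it is judged:
On the way, in this order (a step that is already met when the one before it is completed fails the run):
1. the collar is turned until the burrs just touch: a contact force of 1 to 12 N between them (contact force between upper_burr and burr_chamber between 1 and 12 N), for 0.3 s.
2. with the burrs still touching lightly (1 to 12 N), the index tab is in line with the rib, to 5 mm at the collar's rim (all of step 1 and horizontal distance between tab_root and rib_end below 0.005 m), for 0.3 s.
At the end, for the whole second after the job is handed in: the burrs no longer touch; the collar is backed off so that the end of its rib stands 25 to 55 mm (30 to 65 degrees of turn; an eighth of a turn is 38 mm) from the inner end of the index tab; both at rest and let go (contact force between upper_burr and burr_chamber below 0.1 N and horizontal distance between tab_root and rib_end between 0.025 and 0.055 m and velocity of joint collar between -0.05 and 0.05 rad/s and velocity of joint index_ring between -0.05 and 0.05 rad/s).
It fails at once if the burrs are forced together with more than 30 N (contact force between upper_burr and burr_chamber above 30 N).
It fails at once if a thing on the worktop is moved more than 30 mm (distance of any of dosing_cup, brush, hopper, portafilter, tamper, milk_jug, espresso_cup, canister from where it was at the start of the episode above 0.03 m).
It also fails if it takes over 69 s, if anything falls off the work surface, if the arm or the gripper's body presses on something with over 40 N, if the wrist force passes 120 N, or if a joint passes its speed limit or range.

ROBOT

A 6-joint arm with a two-finger parallel gripper is mounted at the origin on the work surface. World frame = base frame: x ahead of the robot, y to its left, z up, the work surface at z = 0. Lengths are in m, angles in rad, forces in N, time in s.
With the tool pointing down it reaches from about 0.375 to 0.9 m from the base axis. Payload 3.1 kg.
Tool frame: the origin (TCP) lies midway between the tips of the shut fingers; the grasp point (between the pads) lies 19 mm behind it (robot.hold_point_z is the distance from the TCP to the grasp point, in m); z points along the fingers, y is the direction in which the jaws open and shut (so a half turn about z gives the same grasp; the last joint's range is limited). The gripper opens to 85 mm and grips with 20 to 120 N. Pads are 22 mm wide; open, the fingers measure 114 mm over their backs; the gripper's body (76 mm by 85 mm) begins 54 mm behind the grasp point. The pads swing forward as they close: fully open they stand 13 mm farther back than shut.
Start: joints at [-1.429, 0.527, 1.433, -0, 1.181, -0.178], TCP at [0.197, -0.593, 0.231] pointing down, gripper open.
Joint ranges: [-3.08, 3.08], [-0.75, 2.2], [0.22, 2.44], [-1.43, 4.57], [0, 2.65], [-2.85, 2.85]. Speed limits (rad/s): [2.79, 2.79, 3.14, 3.14, 3.14, 3.14].

INTERFACE

Orientations are given as a unit quaternion [w, x, y, z].
In Python, from station import robot, imaging, cut_out, place_of gives the robot as it stands. The module is installed in compiled form; this text tells all that it offers.
- The arm moves only by the tool drive_tool, never from a script. Its arguments are lists of equal length, an entry for each row: "linear": the shift along the tool's x, y, z in mm, a list of three; "yaw": the turn about the tool's z in rad. In form: {"linear": [[dx, dy, dz], ...], "yaw": [yaw, ...]}. A call has 1 to 5 rows; each row is the pose to reach, as a shift and turn from the pose commanded when the call began, along the tool's axes at that moment; what a row does not reach only later rows make up. A row lasts 1/8 s, in which the tool goes at most 62.5 mm and 10.7 degrees, less where a joint would pass 70% of its speed; a pose out of reach is approached as far as the arm can. A call with a gripper value outside its range is refused whole. "claw" is the closure, from -1 (fully open) to 1 (shut), set as the call begins (left out, the last holds). The fingers move at their own pace and stop on an object; "force" is the grip in N (left out, the last holds). Time passes only in rows, so rows that repeat a pose let the fingers close. It gives the time, the measured TCP pose, the force and the opening at its end, in the units of the state.
- robot.observe(): the state, without advancing time (a new reading comes with each control period).
- imaging.snapshot(name): name is "side" or "top" or "wrist"; returns (picture, depth): 420x560x3 uint8, red, green, blue; 420x560 float32, m along the optical axis (not along the pixel's ray), 0 where there is no reading.
- imaging.camera_model(name): a dict with "vertical_fov" (degrees; the focal length in pixels is half the picture's height over the tangent of half this angle, whatever the lens; pixels are square), "cx", "cy" (the principal point, pixels), "pose" (4x4, takes a point from camera to world coordinates). Camera axes: x right, y down, z forward; pixel columns grow to the right and rows downward; lengths in m; the calibration is good to about 2 mm. A picture is of the moment at which its call begins: read the wrist's pose just before it. camera_model takes no time and is no camera call; for the wrist camera it gives the pose at the moment of the call.
- robot.job_done(): hands the job in, once; it reports no verdict.
Trained networks look in the newest picture that a camera, given by its name, has taken for a name from the list of things; names that differ only in an ending like _2 or _b are one class to them, and where a whole thing is asked for, a point or a joint stands for the part that bears it (a point fixed in the world has none). Each returns a list of dicts, best first, with "conf" (0 to 1); they miss things now and then, are a little off and sometimes report something else, mostly with a low value. They report only what shows in the picture. A call takes as long as a camera call.
- cut_out(camera, target): "region" (420x560 bool, what is visible of it) and "box" ([left, top, right, bottom] in pixels, round what is visible of it).
- place_of(camera, target): "xy" ([column, row] in pixels: a listed point, or the origin of a listed thing).
The state is a dict: "clock": time; "qpos": joint angles; "qvel": joint speeds; "tau": joint torques, N m; "tcp_pos": TCP position; "tool_rot": TCP orientation; "contact_force": force on the tool from outside, world axes, zero at the start; "torque": the same for the moment, N m; "width": finger opening in m.
Only numpy, scipy, OpenCV 4.12 (cv2) and the standard library are available. Lean on these libraries where they do the work, as an engineer would, in place of code of your own. Each camera call takes 0.05 s, during which the arm holds its last target.

## Working session

There is one attempt and no reset: what is moved stays moved. The work goes in short steps, Python scripts to look and compute and a tool call to move; the robot and the scene stay as the last step left them, time stands still between calls to the robot, and variables do not carry over. Pictures are saved under pics/ and viewed, and the job is handed in when it is done.

Besides the shell and the picture viewer there is one more tool, called after "Request:" in YAML: its name, and indented under it one key for each argument. drive_tool: Moves the arm, as the interface text tells. Its arguments: {"type":"object","properties":{"linear":{"type":"array","items":{"type":"array","items":{"type":"number"}}},"yaw":{"type":"array","items":{"type":"number"}},"claw":{"type":"number"},"force":{"type":"number"}},"required":["linear","yaw"]}

```bash
mkdir -p pics; python3 - <<'E'
from station import robot, imaging, cut_out, place_of
import cv2, numpy as np
print(robot.observe())
for n in ["side","top"]:
    p,d=imaging.snapshot(n); np.save(f"pics/{n}0d.npy",d); cv2.imwrite(f"pics/{n}0.png",p[:,:,::-1])
    c=imaging.camera_model(n); print(n,c)
    for t in ["grinder","collar_axis","lever_knob","rib_end","index_peg","tab_root"]:
        print(t,[(round(r["conf"],2),np.round(r["xy"],1)) for r in place_of(n,t)[:2]])
E
```

```text
{'clock': 0.0, 'qpos': array([-1.42850472e+00,  5.28481884e-01,  1.43389663e+00,  1.43697102e-05,
        1.18140407e+00, -1.78505127e-01]), 'qvel': array([ 0.00015453, -0.00118949,  0.00099747,  0.00195757, -0.00129503,
        0.00074802]), 'tau': array([ 1.48700397e-03, -4.42346585e+01, -1.78023291e+01, -1.68316938e-04,
        8.43710499e-03, -5.18846278e-06]), 'tcp_pos': array([ 0.19700252, -0.5923873 ,  0.23032577]), 'tool_rot': array([-1.09466254e-03,  9.87163583e-01,  1.59708679e-01,  2.64680509e-05]), 'contact_force': array([-0.13942064, -0.04088878,  0.30424747]), 'torque': array([-0.02227935,  0.01024665,  0.00240643]), 'width': 0.08544567850187651}
side {'vertical_fov': 57.43236979171425, 'cx': 275.8078021184852, 'cy': 209.75819240384268, 'pose': array([[-0.92490044, -0.25278486,  0.28400527,  0.30440601],
       [-0.38020196,  0.6195816 , -0.68670598,  0.69347813],
       [-0.00237556, -0.74311403, -0.66916059,  0.82869169],
       [ 0.        ,  0.        ,  0.        ,  1.        ]])}
grinder [(0.73, array([295.3, 228.4])), (0.65, array([277.8, 260.4]))]
collar_axis [(
[... 219 characters left out ...]
2. ]))]
top {'vertical_fov': 42.1687979830491, 'cx': 274.48624898426874, 'cy': 207.53292103784622, 'pose': array([[-1.19541809e-02, -9.96487926e-01,  8.28788937e-02,
         4.54327053e-01],
       [-9.99928219e-01,  1.18460063e-02, -1.79684607e-03,
        -1.26889253e-02],
       [ 8.08751519e-04, -8.28944244e-02, -9.96558007e-01,
         1.45849518e+00],
       [ 0.00000000e+00,  0.00000000e+00,  0.00000000e+00,
         1.00000000e+00]])}
grinder []
collar_axis [(0.89, array([313.2, 201.8]))]
lever_knob [(0.84, array([276.6, 180.6]))]
rib_end [(0.95, array([332. , 211.8]))]
index_peg [(0.79, array([285.2, 217.2]))]
tab_root [(0.57, array([294.5, 213.6])), (0.54, array([415.9, 218.9]))]
```

View pics/top0.png

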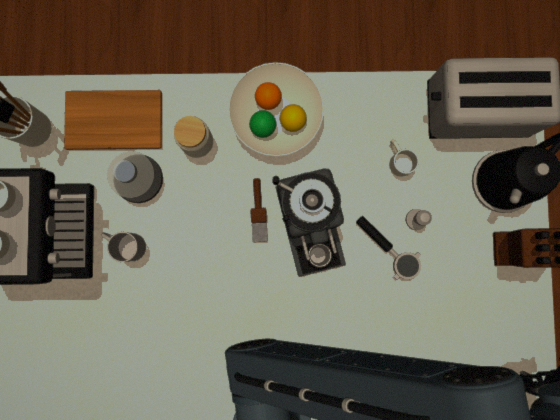

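View pics/side0.png

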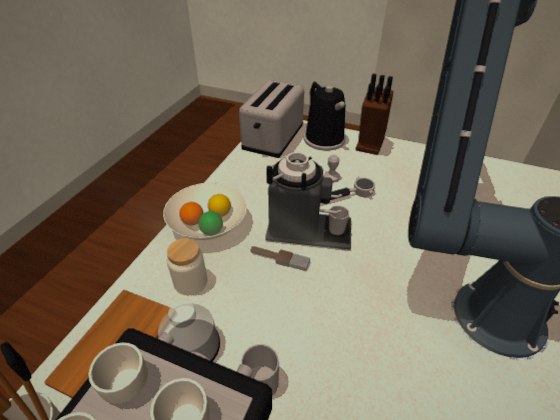

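```bash
cat > h.py <<'E'
from station import robot, imaging, cut_out, place_of
import numpy as np
def ray(n,xy,z):
    c=imaging.camera_model(n); f=210/np.tan(np.radians(c["vertical_fov"]/2))
    T=c["pose"]; d=T[:3,:3]@np.array([(xy[0]-c["cx"])/f,(xy[1]-c["cy"])/f,1]); o=T[:3,3]
    return o+d*(z-o[2])/d[2]
Z=dict(collar_axis=.24,lever_knob=.255,rib_end=.243,index_peg=.247,tab_root=.22)
E
python3 - <<'E'
from h import *
P=dict(top=dict(collar_axis=(313.2,201.8),lever_knob=(276.6,180.6),rib_end=(332,211.8),index_peg=(285.2,217.2),tab_root=(294.5,213.6)),
side=dict(collar_axis=(297.4,165.8),lever_knob=(270.1,172.3),rib_end=(312.6,157.6),index_peg=(303.1,179.4),tab_root=(299.5,182)))
for n in P:
    a=ray(n,P[n]["collar_axis"],.24)
    for t in P[n]:
        p=ray(n,P[n][t],Z[t]); v=p-a
        print(n,t,p.round(4),round(np.hypot(*v[:2]),4),round(np.degrees(np.arctan2(v[1],v[0])),1))
E
```

```text
top collar_axis [ 0.5676 -0.102   0.24  ] 0.0 0.0
top lever_knob [ 0.6145 -0.0203  0.255 ] 0.0943 60.1
top rib_end [ 0.5443 -0.1435  0.243 ] 0.0475 -119.3
top index_peg [ 0.5332 -0.0385  0.247 ] 0.0722 118.4
top tab_root [ 0.5429 -0.0604  0.22  ] 0.0484 120.6
side collar_axis [ 0.5674 -0.0919  0.24  ] 0.0 0.0
side lever_knob [ 0.6146 -0.0197  0.255 ] 0.0862 56.8
side rib_end [ 0.5411 -0.1388  0.243 ] 0.0538 -119.3
side index_peg [ 0.5313 -0.0334  0.247 ] 0.0687 121.6
side tab_root [ 0.5468 -0.0533  0.22  ] 0.0437 118.0
```

The top picture shows the grinder's collar at about (313,202), the knob at (277,181), the rib end at (332,212) and the peg at (285,217). The chute points down and slightly right. I'll lift, then cross to above the grinder.

Request:
drive_tool:
  linear:
    - [0, 0, -60]
    - [0, 0, -120]
    - [50, -35, -150]
    - [100, -70, -160]
    - [150, -105, -160]
  yaw: [0, 0, 0, 0, 0]

```text
clock: 1.32
tcp_pos: [0.3055, -0.4478, 0.3928]
tool_rot: [0.002, 0.987, 0.159, 0.001]
contact_force: [0.8, 0.3, 0.1]
width: 0.0856
```

Request:
drive_tool:
  linear:
    - [50, -35, 0]
    - [100, -70, 0]
    - [150, -105, 0]
    - [200, -140, 0]
    - [250, -175, 0]
  yaw: [0, 0, 0, 0, 0]

```text
clock: 1.95
tcp_pos: [0.4875, -0.202, 0.3916]
tool_rot: [0.0, 0.987, 0.16, 0.0]
contact_force: [1.1, 0.1, -0.5]
width: 0.0853
```

Request:
drive_tool:
  linear:
    - [40, -30, 0]
    - [80, -60, 0]
    - [110, -100, 0]
    - [110, -100, 0]
    - [110, -100, 0]
  yaw: [-0.18, -0.36, -0.54, -0.73, -0.73]

```text
clock: 2.58
tcp_pos: [0.5594, -0.0735, 0.3912]
tool_rot: [0.0, 0.865, 0.501, -0.0]
contact_force: [-0.3, -0.7, -0.2]
width: 0.0851
```

```bash
python3 - <<'E'
from h import *
import cv2
print(robot.observe())
n="wrist"
c=imaging.camera_model(n);p,d=imaging.snapshot(n); cv2.imwrite("pics/w1.png",p[:,:,::-1]);np.save("pics/w1d.npy",d)
print(c)
Q={}
for t in Z:
    for r in place_of(n,t)[:2]:
        print(t,round(r["conf"],2),np.round(r["xy"],1),ray(n,r["xy"],Z[t]).round(4))
p,d=imaging.snapshot("top"); cv2.imwrite("pics/t1.png",p[100:300,200:400,::-1].repeat(3,0).repeat(3,1))
E
```

```text
{'clock': 2.575, 'qpos': array([-3.28454553e-01,  2.98904616e-01,  1.36017275e+00, -2.04708663e-04,
        1.48262985e+00,  1.92206807e-01]), 'qvel': array([-0.02516027, -0.00199979,  0.00216694, -0.00282952,  0.00024936,
        0.03051206]), 'tau': array([ 6.15538806e-01, -3.66987777e+01, -2.12670046e+01,  3.80379497e-02,
        4.62026655e-03, -2.90713012e-01]), 'tcp_pos': array([ 0.5594436 , -0.07345278,  0.39123742]), 'tool_rot': array([ 2.38519035e-05,  8.65285589e-01,  5.01279199e-01, -1.14487243e-04]), 'contact_force': array([-0.2919839 , -0.70664005, -0.20435985]), 'torque': array([-0.04165709,  0.02085655, -0.0301495 ]), 'width': 0.0850737588886857}
{'vertical_fov': 65.6573662738761, 'cx': 279.2882071357908, 'cy': 210.80268711689132, 'pose': array([[ 8.67838552e-01, -4.69434744e-01, -1.62749100e-01,
         6.01707838e-01],
       [-4.96846241e-01, -8.20122286e-01, -2.83801425e-01,
         3.80100826e-04],
       [-2.47914365e-04,  3.27155096e-01, -9.44970625e-01,
         5.34552275e-01],
       [ 0.00000000e+00,  0.00000000e+00,  0.00000000e+00,
         1.00000000e+00]])}
collar_axis 0.8 [304.3 206.6] [ 0.5735 -0.0973  0.24  ]
lever_knob 0.74 [309.  104.1] [ 0.6204 -0.0171  0.255 ]
rib_end 0.81 [301.3 259.3] [ 0.5447 -0.144   0.243 ]
index_peg 0.74 [235.4 177.5] [ 0.5335 -0.0401  0.247 ]
tab_root 0.65 [260.2 182.3] [ 0.5458 -0.0601  0.22  ]
tab_root 0.18 [304.6 255. ] [ 0.5458 -0.1525  0.22  ]
```

View pics/w1.png

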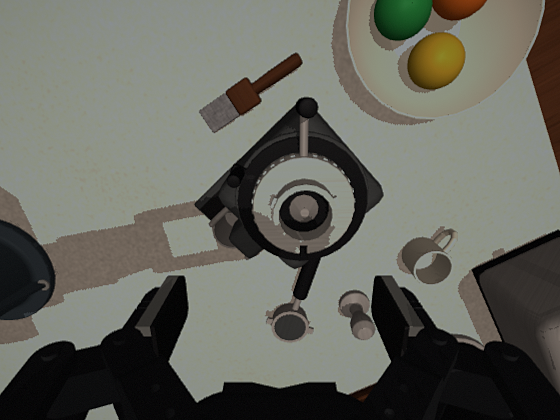

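```bash
python3 - <<'E'
from h import *
from scipy.optimize import least_squares
import cv2
obs=[("t","k",.6145,-.0203),("w","k",.6204,-.0171),("t","r",.5443,-.1435),("w","r",.5447,-.144),("t","p",.5332,-.0385),("w","p",.5335,-.0401),("s","p",.5313,-.0334),("s","k",.6146,-.0197),("s","r",.5411,-.1388),("t","a",.5676,-.102),("w","a",.5735,-.0973)]
def res(x):
    ax=x[:2]; u=np.array([np.cos(x[2]),np.sin(x[2])]); v=np.array([np.cos(x[3]),np.sin(x[3])])
    m=dict(k=ax+.092*u,r=ax-.05*u,p=ax+.07*v,a=ax)
    return np.concatenate([1000*(m[o[1]]-np.array(o[2:])) for o in obs])
s=least_squares(res,[.57,-.1,1.05,2.1],loss="soft_l1",f_scale=2)
print(s.x,np.degrees(s.x[2:]));print(s.fun.reshape(-1,2).round(1)) 
# depth points heights around collar from wrist
d=np.load("pics/w1d.npy")
from station import imaging
c=imaging.camera_model("wrist");f=210/np.tan(np.radians(c["vertical_fov"]/2))
v,u=np.mgrid[0:420,0:560]
P=np.stack([(u-c["cx"])/f*d,(v-c["cy"])/f*d,d],-1)@c["pose"][:3,:3].T+c["pose"][:3,3]
np.save("pics/w1P.npy",P)
m=(d>0)&(P[...,2]<.30)
for t,z0,z1 in [("col",.238,.2425),("ringtop",.2215,.2245)]:
    mm=m&(P[...,2]>z0)&(P[...,2]<z1)&(np.hypot(P[...,0]-.57,P[...,1]+.1)<.075)
    pts=P[mm][:,:2].astype(np.float32); print(t,mm.sum(),cv2.minEnclosingCircle(pts))
r=np.hypot(P[...,0]-s.x[0],P[...,1]-s.x[1]); mm=m&(r<.06); print("max z",np.percentile(P[mm][:,2],[50,99,99.9]))
# grinder body top yaw: points z .19-.21
mm=m&(P[...,2]>.195)&(P[...,2]<.212)&(r<.12); print(mm.sum(), cv2.minAreaRect(P[mm][:,:2].astype(np.float32)*1000))
E
```

```text
[ 0.56901887 -0.09882225  1.0424656   2.11106747] [ 59.72887902 120.95525644]
[[ 0.9  0.9]
 [-5.  -2.3]
 [-0.5  1.5]
 [-0.9  2. ]
 [-0.2 -0.3]
 [-0.5  1.3]
 [ 1.7 -5.4]
 [ 0.8  0.3]
 [ 2.7 -3.2]
 [ 1.4  3.2]
 [-4.5 -1.5]]
col 5008 ((0.5657802820205688, -0.08733116090297699), 0.06129287928342819)
ringtop 3773 ((0.5708552002906799, -0.09363439679145813), 0.06966143101453781)
max z [0.24070689 0.26348278 0.26416863]
2138 ((558.8051147460938, -97.676025390625), (165.42752075195312, 130.59661865234375), 13.516582489013672)
```

The wrist picture shows the knob at (307,106), the peg at (236,177) and the rib at (303,250). Fit: axis (0.569, -0.099), lever at 60°, peg at 120°, grinder yaw about 13.5°. Next I'll go above the knob.

Request:
drive_tool:
  linear:
    - [50, 15, 0]
    - [75, 21, 0]
    - [75, 21, 50]
    - [75, 21, 90]
    - [75, 21, 90]
  yaw: [0, 0, 0, 0, 0]
  claw: 0.1
  force: 20

```text
clock: 3.55
tcp_pos: [0.6127, -0.0193, 0.2978]
tool_rot: [-0.003, 0.865, 0.501, -0.003]
contact_force: [0.5, -0.6, 0.6]
width: 0.0385
```

```bash
python3 - <<'E'
from h import *
import cv2
o=robot.observe();print(o["tcp_pos"],o["width"],o["contact_force"])
n="wrist"
p,d=imaging.snapshot(n); cv2.imwrite("pics/w2.png",p[:,:,::-1])
for t in Z:
    for r in place_of(n,t)[:1]:
        print(t,round(r["conf"],2),np.round(r["xy"],1),ray(n,r["xy"],Z[t]).round(4))
E
```

```text
[ 0.61265405 -0.01934125  0.29780231] 0.03848354255050403 [ 0.45488223 -0.56831799  0.6405715 ]
collar_axis 0.73 [283.7 338.8] [ 0.5735 -0.1006  0.24  ]
lever_knob 0.59 [285.6 230.4] [ 0.6226 -0.0173  0.255 ]
rib_end 0.91 [285.9 391.1] [ 0.5508 -0.146   0.243 ]
index_peg 0.65 [195.7 305.2] [ 0.5362 -0.0388  0.247 ]
```

View pics/w2.png

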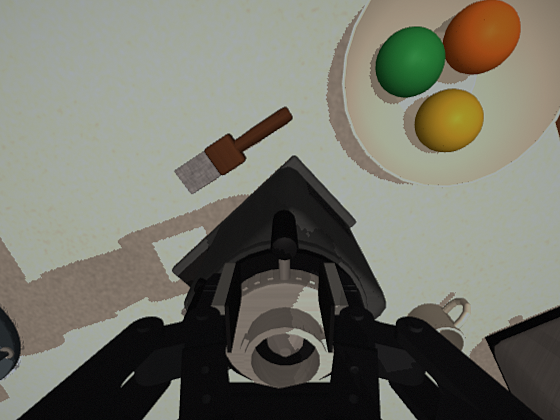

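The knob at (285,230) lies midway between the fingertips, so I'll descend around it.

Request:
drive_tool:
  linear:
    - [2, 1, 20]
    - [3, 1, 40]
    - [3, 1, 60]
    - [3, 1, 60]
  yaw: [0, 0, 0, 0]
  claw: 0.1

```text
clock: 4.35
tcp_pos: [0.6167, -0.0173, 0.2409]
tool_rot: [-0.001, 0.865, 0.502, -0.001]
contact_force: [0.2, -0.5, -0.4]
width: 0.0387
```

Request:
drive_tool:
  linear:
    - [0, 0, 0]
    - [0, 0, 0]
    - [0, 0, 0]
    - [0, 0, 0]
  yaw: [0, 0, 0, 0]
  claw: 0.45

```text
clock: 4.85
tcp_pos: [0.6174, -0.0174, 0.2417]
tool_rot: [0.0, 0.865, 0.502, 0.0]
contact_force: [0.7, -0.4, -0.6]
width: 0.0235
```

Request:
drive_tool:
  linear:
    - [-0.5, 9.3, 0]
    - [-1.9, 18.5, 0]
    - [-4.2, 27.5, 0]
    - [-5.6, 32, 0]
    - [-7.3, 36.2, 0]
  yaw: [0.1, 0.2, 0.3, 0.35, 0.4]

```text
clock: 5.48
tcp_pos: [0.6449, -0.0413, 0.2413]
tool_rot: [-0.001, 0.948, 0.319, -0.0]
contact_force: [-0.6, 1.3, 0.8]
width: 0.0235
```

```bash
cat > feel.py <<'E'
from h import *
import cv2,sys
A=np.array([.5705,-.099])
F=[];T=[];M=[]
for i in range(int(sys.argv[1]) if len(sys.argv)>1 else 6):
    p,d=imaging.snapshot("wrist"); o=robot.observe(); F.append(o["contact_force"]);T.append(o["tau"][[0,5]]);M.append(o["torque"])
F=np.array(F);q=o["tool_rot"];a=2*np.arctan2(q[2],q[1]); ur=np.array([np.cos(a),np.sin(a)]);ut=np.array([np.sin(a),-np.cos(a)])
print("tcp",o["tcp_pos"].round(4),"xang",np.degrees(a).round(1),"w",o["width"].round(4),"clk",o["clock"])
v=o["tcp_pos"][:2]-A; print("pos R,ang",np.hypot(*v).round(4),np.degrees(np.arctan2(v[1],v[0])).round(1))
print("Fr",(F[:,:2]@ur).round(2),"Ft(cw)",(F[:,:2]@ut).round(2),(F[:,:2]@ut).mean().round(2),"z",F[:,2].mean().round(2),"tau",np.mean(T,0).round(2), "Mz",np.mean(M,0).round(3))
cv2.imwrite("pics/wl.png",p[:,:,::-1])
E
python3 feel.py
```

```text
Traceback (most recent call last):
  File "feel.py", line 8, in <module>
    print("tcp",o["tcp_pos"].round(4),"xang",np.degrees(a).round(1),"w",o["width"].round(4),"clk",o["clock"])
                                                                        ^^^^^^^^^^^^^^^^
AttributeError: 'float' object has no attribute 'round'
```

```bash
sed -i 's/o\["width"\].round(4)/round(o["width"],4)/' feel.py; python3 feel.py
```

```text
tcp [ 0.645  -0.0417  0.2413] xang 37.3 w 0.0237 clk 6.075
pos R,ang 0.094 37.6
Fr [ 0.09 -0.08  0.93 -0.46 -0.22 -0.69] Ft(cw) [ 0.37 -0.71 -0.11 -0.09  0.81 -0.34] -0.01 z 0.05 tau [-0.01 -0.  ] Mz [-0.01  -0.016  0.014]
```

Request:
drive_tool:
  linear:
    - [0, 1.9, 0]
    - [-0.1, 3.7, 0]
    - [-0.2, 5.6, 0]
  yaw: [0.02, 0.04, 0.06]

```text
clock: 6.45
tcp_pos: [0.6483, -0.0462, 0.2413]
tool_rot: [-0.0, 0.957, 0.291, -0.0]
contact_force: [-0.6, 0.2, 0.5]
width: 0.0237
```

```bash
cat > o.py <<'E'
from station import robot
import numpy as np
o=robot.observe();q=o["tool_rot"];a=2*np.arctan2(q[2],q[1]);ur=np.array([np.cos(a),np.sin(a)]);ut=np.array([np.sin(a),-np.cos(a)])
F=o["contact_force"][:2];M=o["torque"]
v=o["tcp_pos"][:2]-np.array([.5705,-.099])
print("R %.1f ang %.1f xang %.1f Fr %.2f Ft %.2f tau0 %.2f tau %s M_r %.3f M_t %.3f Mz %.3f"%(1000*np.hypot(*v),np.degrees(np.arctan2(v[1],v[0])),np.degrees(a),F@ur,F@ut,o["tau"][0],o["tau"].round(2),M[:2]@ur,M[:2]@ut,M[2]))
E
python3 o.py
```

```text
R 94.0 ang 34.2 xang 33.8 Fr -0.34 Ft -0.51 tau0 -0.56 tau [ -0.56 -45.82 -18.79  -0.22  -0.24  -0.1 ] M_r 0.160 M_t 0.045 Mz -0.011
```

Request:
drive_tool:
  linear:
    - [0, 1.9, 0]
    - [-0.1, 3.7, 0]
    - [-0.2, 5.6, 0]
  yaw: [0.02, 0.04, 0.06]

```text
clock: 6.82
tcp_pos: [0.6514, -0.0511, 0.2413]
tool_rot: [-0.0, 0.965, 0.262, 0.0]
contact_force: [-0.8, 1.4, 0.7]
width: 0.0234
```

```bash
python3 o.py
```

```text
R 94.0 ang 30.6 xang 30.3 Fr 0.07 Ft -1.62 tau0 -0.70 tau [ -0.7  -46.1  -18.77  -0.29  -0.19  -0.1 ] M_r 0.222 M_t 0.045 Mz -0.019
```

The moment about the radial axis (M_r, about 0.2 Nm free-running) is the cleanest signal. I'll keep feeling with small steps.

Request:
drive_tool:
  linear:
    - [0, 1.9, 0]
    - [-0.1, 3.7, 0]
    - [-0.2, 5.6, 0]
  yaw: [0.02, 0.04, 0.06]

```text
clock: 7.2
tcp_pos: [0.6541, -0.056, 0.2413]
tool_rot: [-0.0, 0.973, 0.233, 0.0]
contact_force: [0.5, 1.5, 0.6]
width: 0.0235
```

```bash
python3 o.py
```

```text
R 94.0 ang 27.2 xang 26.9 Fr 1.18 Ft -1.11 tau0 -0.84 tau [ -0.84 -46.39 -18.73  -0.36  -0.12  -0.1 ] M_r 0.230 M_t 0.055 Mz 0.027
```

Request:
drive_tool:
  linear:
    - [0, 1.9, 0]
    - [-0.1, 3.7, 0]
  yaw: [0.02, 0.04]

```text
clock: 7.45
tcp_pos: [0.6557, -0.0594, 0.2413]
tool_rot: [-0.0, 0.977, 0.213, 0.0]
contact_force: [0.8, 2.1, 1.0]
width: 0.0235
```

```bash
python3 o.py
```

```text
R 93.9 ang 24.9 xang 24.6 Fr 1.64 Ft -1.56 tau0 -0.92 tau [ -0.92 -46.57 -18.68  -0.4   -0.06  -0.1 ] M_r 0.137 M_t 0.141 Mz -0.040
```

Request:
drive_tool:
  linear:
    - [0, 1.9, 0]
    - [-0.1, 3.7, 0]
  yaw: [0.02, 0.04]

```text
clock: 7.7
tcp_pos: [0.6571, -0.0628, 0.2413]
tool_rot: [-0.0, 0.981, 0.194, 0.0]
contact_force: [0.7, 1.6, 0.1]
width: 0.0237
```

```bash
python3 o.py
```

```text
R 93.9 ang 22.7 xang 22.3 Fr 1.28 Ft -1.16 tau0 -1.00 tau [ -1.   -46.74 -18.63  -0.45  -0.    -0.11] M_r 0.229 M_t 0.108 Mz 0.001
```

tau0 is almost noise-free, with a drift of about 0.08 per step. Rubbing would add about 0.7 per 0.04 rad, so I'll watch that.

Request:
drive_tool:
  linear:
    - [0, 1.9, 0]
    - [-0.1, 3.7, 0]
  yaw: [0.02, 0.04]

```text
clock: 7.95
tcp_pos: [0.6584, -0.0663, 0.2413]
tool_rot: [0.0, 0.985, 0.174, 0.0]
contact_force: [-0.0, 1.1, 1.0]
width: 0.0238
```

```bash
python3 o.py
```

```text
R 93.8 ang 20.4 xang 20.0 Fr 0.33 Ft -1.01 tau0 -1.01 tau [-1.010e+00 -4.688e+01 -1.863e+01 -4.600e-01  2.000e-02 -1.100e-01] M_r 0.141 M_t 0.171 Mz -0.024
```

Request:
drive_tool:
  linear:
    - [0, 1.9, 0]
    - [-0.1, 3.7, 0]
  yaw: [0.02, 0.04]

```text
clock: 8.2
tcp_pos: [0.6595, -0.0696, 0.2413]
tool_rot: [-0.0, 0.988, 0.154, 0.0]
contact_force: [1.6, 2.2, 0.5]
width: 0.0232
```

```bash
python3 o.py
```

```text
R 93.7 ang 18.3 xang 17.7 Fr 2.16 Ft -1.60 tau0 -1.46 tau [-1.460e+00 -4.689e+01 -1.871e+01 -6.300e-01 -4.000e-02 -1.100e-01] M_r 0.267 M_t 0.142 Mz 0.011
```

Request:
drive_tool:
  linear:
    - [0, 0.9, 0]
    - [0, 1.9, 0]
  yaw: [0.01, 0.02]

```text
clock: 8.45
tcp_pos: [0.66, -0.0713, 0.2413]
tool_rot: [-0.0, 0.989, 0.145, -0.0]
contact_force: [0.6, 2.5, 0.9]
width: 0.0233
```

```bash
python3 o.py; python3 feel.py 8; python3 o.py
```

```text
R 93.7 ang 17.2 xang 16.6 Fr 1.34 Ft -2.26 tau0 -1.79 tau [ -1.79 -46.85 -18.78  -0.73  -0.09  -0.06] M_r 0.423 M_t 0.220 Mz -0.023
tcp [ 0.66   -0.0715  0.2413] xang 16.7 w 0.0237 clk 8.85
pos R,ang 0.0937 17.1
Fr [0.44 0.67 1.29 1.62 1.52 1.36 1.74 1.39] Ft(cw) [-1.64 -2.94 -2.34 -2.4  -1.68 -3.36 -1.72 -2.69] -2.35 z 0.38 tau [-1.65 -0.01] Mz [ 0.409 -0.112 -0.01 ]
R 93.7 ang 17.1 xang 16.7 Fr 1.39 Ft -2.69 tau0 -1.69 tau [-1.690e+00 -4.692e+01 -1.867e+01 -7.000e-01  1.000e-02 -2.000e-02] M_r 0.430 M_t 0.234 Mz 0.019
```

The burrs have begun to rub: drag rose from about 1.2 to 2.35 N and stays there. I'll release tangentially, rise clear and look.

Request:
drive_tool:
  linear:
    - [0, -2, 0]
    - [0, -4, 0]
    - [0, -4, -25]
    - [0, -4, -60]
    - [-30, -4, -110]
  yaw: [0, 0, 0, 0, 0]

```text
clock: 9.48
tcp_pos: [0.6301, -0.0763, 0.3505]
tool_rot: [-0.0, 0.989, 0.145, -0.001]
contact_force: [-0.1, -0.0, 0.2]
width: 0.0234
```

Request:
drive_tool:
  linear:
    - [-50, -10, -20]
    - [-100, -30, -40]
    - [-100, -30, -40]
    - [-100, -30, -40]
  yaw: [-0.18, -0.36, -0.54, -0.72]

```text
clock: 9.98
tcp_pos: [0.5248, -0.0765, 0.3923]
tool_rot: [0.001, 0.874, 0.487, 0.0]
contact_force: [0.0, 0.3, 0.0]
width: 0.0231
```

```bash
cat > look.py <<'E'
from h import *
import cv2,sys
o=robot.observe();print(o["tcp_pos"].round(4),round(o["width"],4),o["clock"],o["contact_force"].round(1))
q=o["tool_rot"];print("xang",np.degrees(2*np.arctan2(q[2],q[1])).round(1))
for n in ["wrist","top"]:
    p,d=imaging.snapshot(n)
    cv2.imwrite(f"pics/{sys.argv[1]}_{n}.png",p[:,:,::-1] if n=="wrist" else cv2.resize(p[130:270,220:400,::-1],None,fx=4,fy=4))
    for t in Z:
        for r in place_of(n,t)[:1]:
            print(n,t,round(r["conf"],2),np.round(r["xy"],1),ray(n,r["xy"],Z[t]).round(4))
E
python3 look.py l3
```

```text
[ 0.5248 -0.0765  0.3923] 0.0231 9.975 [0.  0.3 0. ]
xang 58.2
wrist collar_axis 0.9 [333.4 184. ] [ 0.573  -0.0954  0.24  ]
wrist lever_knob 0.88 [413.8 105.3] [ 0.6608 -0.0678  0.255 ]
wrist rib_end 0.75 [299.1 221.8] [ 0.5271 -0.1094  0.243 ]
wrist index_peg 0.57 [263.9 155.1] [ 0.5341 -0.0373  0.247 ]
wrist tab_root 0.8 [287.3 158.8] [ 0.5479 -0.0554  0.22  ]
top lever_knob 0.44 [300.6 161.6] [ 0.6566 -0.0744  0.255 ]
top rib_end 0.48 [297.8 162.2] [ 0.6574 -0.0687  0.243 ]
top index_peg 0.41 [283.  217.1] [ 0.5335 -0.0336  0.247 ]
top tab_root 0.54 [295.1 214.9] [ 0.5399 -0.0617  0.22  ]
```

View pics/l3_wrist.png

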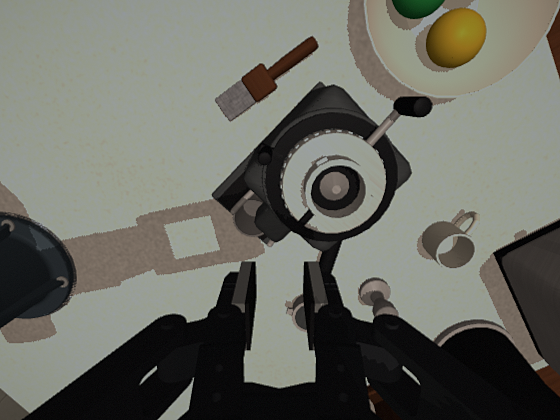

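View pics/l3_top.png

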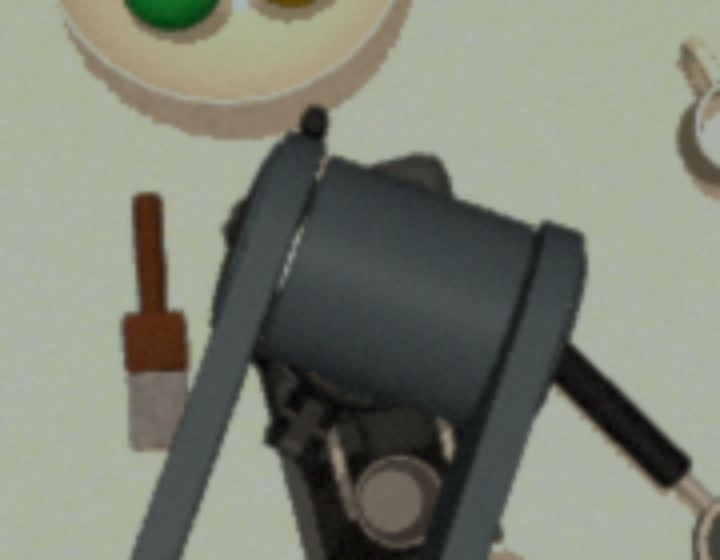

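The wrist picture shows the knob at (413,106), the rib running to (299,222) and the peg at (265,157). The lever is at about 18°, so the rib is at about 198°, and the peg at about 121°. Next I'll go above the peg.

Request:
drive_tool:
  linear:
    - [10, -4, 0]
    - [20, -8, 0]
    - [30, -12, 0]
    - [37, -12.5, 20]
    - [37, -12.5, 40]
  yaw: [-0.18, -0.36, -0.54, -0.72, -0.9]
  claw: 0.1

```text
clock: 11.2
tcp_pos: [0.5352, -0.0377, 0.351]
tool_rot: [0.0, 0.575, 0.818, 0.0]
contact_force: [0.6, 0.2, 1.1]
width: 0.0383
```

Request:
drive_tool:
  linear:
    - [0, 0, 30]
    - [0, 0, 58]
    - [0, 0, 58]
  yaw: [-0.1, -0.2, -0.2]

```text
clock: 11.58
tcp_pos: [0.5333, -0.0378, 0.2913]
tool_rot: [-0.003, 0.493, 0.87, -0.001]
contact_force: [0.6, -0.2, 0.1]
width: 0.0385
```

```bash
python3 look.py l4
```

```text
[ 0.5333 -0.0378  0.2913] 0.0385 11.575 [ 0.6 -0.2  0.1]
xang 120.9
wrist collar_axis 0.75 [282.  328.4] [ 0.5759 -0.1012  0.24  ]
wrist rib_end 0.21 [192.3 188.8] [ 0.4739 -0.0387  0.243 ]
wrist tab_root 0.87 [279.4 258.3] [ 0.5508 -0.0623  0.22  ]
top rib_end 0.73 [321.  220.3] [ 0.5255 -0.1185  0.243 ]
```

View pics/l4_wrist.png

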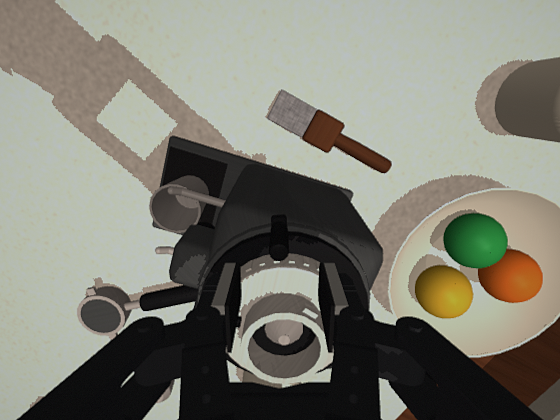

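The peg at (280,238) sits centred between the fingers. I'll descend and grip it lightly.

Request:
drive_tool:
  linear:
    - [0, 0, 20]
    - [0, 0, 40]
    - [0, 0, 53]
    - [0, 0, 53]
  yaw: [0, 0, 0, 0]

```text
clock: 12.68
tcp_pos: [0.5342, -0.038, 0.2394]
tool_rot: [-0.001, 0.493, 0.87, -0.0]
contact_force: [0.6, 0.3, 0.4]
width: 0.0383
```

Request:
drive_tool:
  linear:
    - [0, 0, 0]
    - [0, 0, 0]
    - [0, 0, 0]
    - [0, 0, 0]
    - [0, 0, 0]
  yaw: [0, 0, 0, 0, 0]
  claw: 1
  force: 20

```text
clock: 13.3
tcp_pos: [0.5351, -0.0383, 0.2409]
tool_rot: [0.001, 0.493, 0.87, 0.0]
contact_force: [-1.3, 0.5, 4.2]
width: 0.0108
```

```bash
python3 - <<'E'
from station import robot
import numpy as np
o=robot.observe();q=o["tool_rot"];print(o["tcp_pos"],o["width"],np.degrees(2*np.arctan2(q[2],q[1])),o["contact_force"],o["torque"],o["tau"])
v=o["tcp_pos"][:2]-np.array([.570,-.099]);print(np.hypot(*v),np.degrees(np.arctan2(v[1],v[0])))
E
```

```text
[ 0.53514869 -0.03829115  0.24094331] 0.010773098463131962 120.94523071578803 [-1.27872296  0.54068391  4.23166377] [-0.0020825   0.17459121 -0.00066902] [-4.42718112e-03 -3.44429255e+01 -1.57633317e+01  4.93332034e-02
 -2.66256547e-01 -1.16099679e-02]
0.07000126781706893 119.85896745775091
```

```bash
python3 - <<'E'
import numpy as np
er=np.array([.9998,.018]);et=np.array([.018,-.9998])
for th in [.15,.3,.45,.6,.75,.1,.2,.3,.4,.45]: print(th,(70*((np.cos(th)-1)*er+np.sin(th)*et)).round(1))
E
```

```text
0.15 [ -0.6 -10.5]
0.3 [ -2.8 -20.7]
0.45 [ -6.4 -30.6]
0.6 [-11.5 -39.7]
0.75 [-17.9 -48. ]
0.1 [-0.2 -7. ]
0.2 [ -1.1 -13.9]
0.3 [ -2.8 -20.7]
0.4 [ -5.  -27.4]
0.45 [ -6.4 -30.6]
```

Request:
drive_tool:
  linear:
    - [-0.6, -10.5, 0]
    - [-2.8, -20.7, 0]
    - [-6.4, -30.6, 0]
    - [-11.5, -39.7, 0]
    - [-17.9, -48, 0]
  yaw: [-0.15, -0.3, -0.45, -0.6, -0.75]

```text
clock: 13.92
tcp_pos: [0.505, -0.079, 0.241]
tool_rot: [0.003, 0.138, 0.99, -0.0]
contact_force: [4.2, -1.0, 0.5]
width: 0.011
```

```bash
python3 look.py l5
```

```text
[ 0.505 -0.079  0.241] 0.011 13.925 [ 4.2 -1.   0.5]
xang 164.2
wrist collar_axis 0.92 [278.6 381. ] [ 0.5712 -0.0987  0.24  ]
wrist rib_end 0.62 [228.3 323.8] [ 0.5236 -0.1118  0.243 ]
wrist index_peg 0.89 [282.8 282.1] [ 0.5051 -0.0768  0.247 ]
top collar_axis 0.77 [313.3 200.7] [ 0.57   -0.1023  0.24  ]
top lever_knob 0.63 [298.7 162.9] [ 0.6538 -0.0701  0.255 ]
top tab_root 0.41 [319.7 255.6] [ 0.4469 -0.116   0.22  ]
```

View pics/l5_wrist.png

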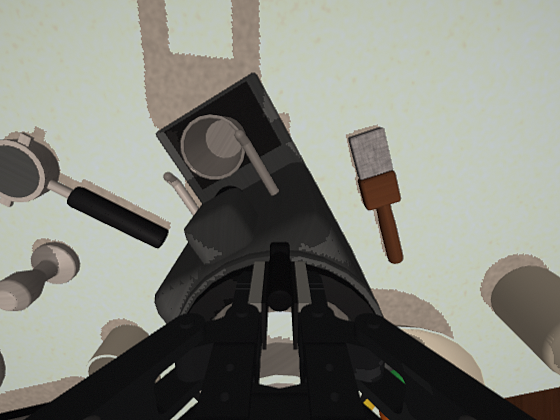

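View pics/l5_top.png

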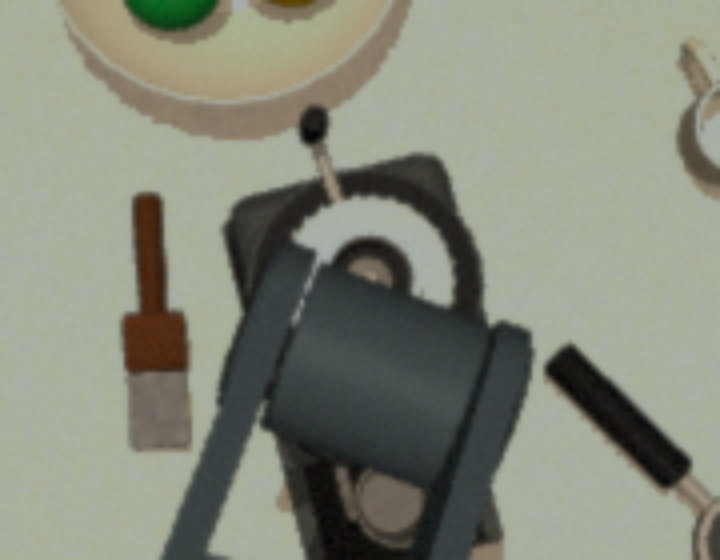

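```bash
python3 - <<'E'
import numpy as np
er=np.array([.9998,.018]);et=np.array([.018,-.9998])
for th in [.15,.3,.45,.55,.6]: print(th,(70*((np.cos(th)-1)*er+np.sin(th)*et)).round(1))
from h import *
for x,y in [(298.5,158),(298.5,159.5)]:
    k=ray("top",(x,y),.275); a=np.array([.570,-.1]);v=k[:2]-a; print(k,np.hypot(*v),np.degrees(np.arctan2(v[1],v[0])))
E
```

```text
0.15 [ -0.6 -10.5]
0.3 [ -2.8 -20.7]
0.45 [ -6.4 -30.6]
0.55 [ -9.7 -36.8]
0.6 [-11.5 -39.7]
[ 0.66132092 -0.06888451  0.275     ] 0.09647634121433951 18.81535253401002
[ 0.65798988 -0.06883251  0.275     ] 0.09334682899587673 19.504996711428706
```

Request:
drive_tool:
  linear:
    - [-0.6, -10.5, 0]
    - [-2.8, -20.7, 0]
    - [-6.4, -30.6, 0]
    - [-9.7, -36.9, 0]
    - [-9.7, -36.9, 0]
  yaw: [-0.15, -0.3, -0.45, -0.55, -0.55]

```text
clock: 15.15
tcp_pos: [0.5052, -0.1164, 0.241]
tool_rot: [0.004, -0.133, 0.991, -0.001]
contact_force: [6.9, -0.2, 0.6]
width: 0.0109
```

```bash
python3 look.py l6; python3 - <<'E'
from station import robot
import numpy as np
o=robot.observe();v=o["tcp_pos"][:2]-np.array([.570,-.099]);print(np.hypot(*v),np.degrees(np.arctan2(v[1],v[0])))
E
```

```text
[ 0.5052 -0.1164  0.241 ] 0.0109 15.15 [ 6.9 -0.2  0.6]
xang 195.3
wrist collar_axis 0.95 [278.9 383.1] [ 0.5737 -0.0972  0.24  ]
wrist rib_end 0.79 [275.9 307.1] [ 0.5219 -0.1129  0.243 ]
wrist index_peg 0.93 [279.5 281.6] [ 0.5045 -0.1157  0.247 ]
top collar_axis 0.67 [313.7 200.6] [ 0.5702 -0.1032  0.24  ]
top lever_knob 0.77 [299.2 162.3] [ 0.6551 -0.0712  0.255 ]
0.06713300817789739 -165.12000090080053
```

View pics/l6_wrist.png

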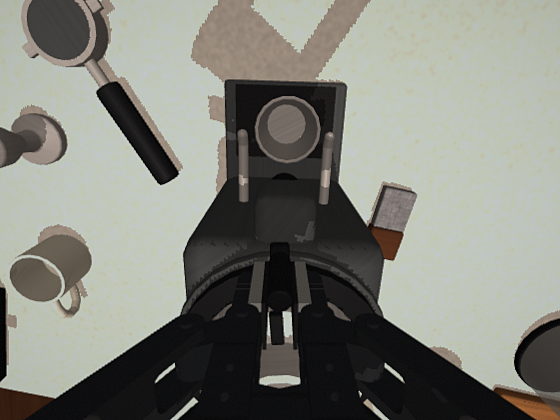

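View pics/l6_top.png

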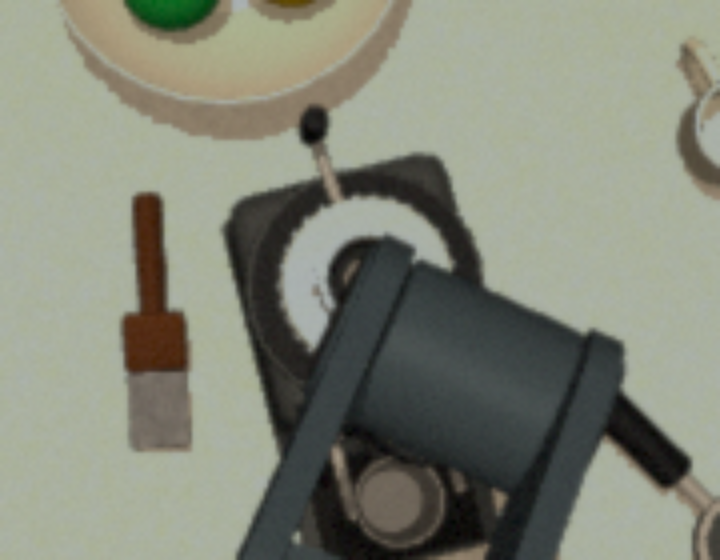

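The wrist picture shows the peg at column 280 and the rib at columns 275–278, rows 312–345, so the rib is about 2° further counter-clockwise. Small correction:

Request:
drive_tool:
  linear:
    - [-1, -1.2, 0]
    - [-2, -2.5, 0]
    - [-2, -2.5, 0]
  yaw: [-0.02, -0.035, -0.035]

```text
clock: 16.12
tcp_pos: [0.5056, -0.118, 0.2408]
tool_rot: [0.001, -0.151, 0.989, -0.0]
contact_force: [4.0, 1.4, 5.3]
width: 0.0112
```

```bash
python3 look.py l7; python3 - <<'E'
import cv2
p=cv2.imread("pics/l7_wrist.png"); cv2.imwrite("pics/l7c.png",cv2.resize(p[230:390,200:360],None,fx=3.7,fy=3.7,interpolation=cv2.INTER_CUBIC))
E
```

```text
[ 0.5056 -0.118   0.2408] 0.0112 16.125 [4.  1.4 5.3]
xang 197.4
wrist collar_axis 0.75 [277.4 383.4] [ 0.5734 -0.0973  0.24  ]
wrist rib_end 0.65 [277.8 309. ] [ 0.5229 -0.1128  0.243 ]
wrist index_peg 0.7 [276.9 281.7] [ 0.5054 -0.1187  0.247 ]
wrist tab_root 0.52 [ 44.3 130.9] [ 0.4744 -0.2483  0.22  ]
top collar_axis 0.59 [312.9 202.3] [ 0.5664 -0.1013  0.24  ]
top lever_knob 0.66 [296.8 161.5] [ 0.657  -0.0659  0.255 ]
top rib_end 0.75 [138.  175.6] [0.6312 0.2913 0.243 ]
top tab_root 0.58 [312.2 201. ] [ 0.5713 -0.1012  0.22  ]
```

View pics/l7c.png

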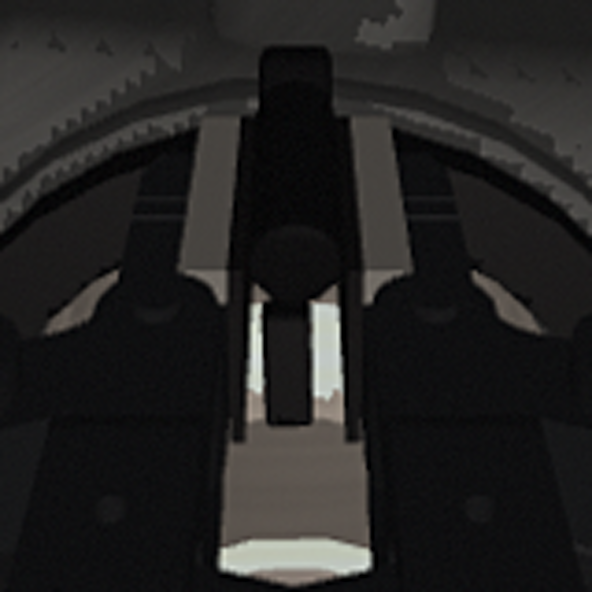

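The tab and peg (column about 296 of the crop) and the rib (about 289) are in line to within about 1 mm. Releasing the peg and going up to look.

Request:
drive_tool:
  linear:
    - [0, 0, 0]
    - [0, 0, 0]
    - [0, 0, 0]
    - [0, 0, -1]
    - [0, 0, -2]
  yaw: [0, 0, 0, 0, 0]
  claw: 0.1

```text
clock: 17.35
tcp_pos: [0.5043, -0.1182, 0.2422]
tool_rot: [-0.0, -0.152, 0.988, 0.0]
contact_force: [-1.2, -0.2, -0.0]
width: 0.0384
```

Request:
drive_tool:
  linear:
    - [0, 0, -30]
    - [0, 0, -60]
    - [-20, 0, -100]
    - [-20, 0, -150]
    - [-20, 0, -150]
  yaw: [0, 0, 0, 0, 0]

```text
clock: 17.98
tcp_pos: [0.5258, -0.113, 0.3969]
tool_rot: [0.004, -0.152, 0.988, -0.003]
contact_force: [0.5, 0.6, -0.4]
width: 0.0383
```

```bash
python3 look.py l8; python3 - <<'E'
import cv2
p=cv2.imread("pics/l8_wrist.png"); cv2.imwrite("pics/l8c.png",cv2.resize(p[190:390,180:380],None,fx=3,fy=3,interpolation=cv2.INTER_CUBIC))
E
```

```text
[ 0.5258 -0.113   0.3969] 0.0383 17.975 [ 0.5  0.6 -0.4]
xang 197.5
wrist rib_end 0.69 [278.6 191.2] [ 0.5197 -0.1125  0.243 ]
wrist index_peg 0.87 [281.3 169.2] [ 0.4985 -0.1167  0.247 ]
wrist tab_root 0.83 [281.  185.4] [ 0.5195 -0.1102  0.22  ]
top collar_axis 0.76 [311.1 201.2] [ 0.569  -0.0973  0.24  ]
top lever_knob 0.78 [298.6 165.8] [ 0.6472 -0.0698  0.255 ]
top index_peg 0.56 [321.  231.3] [ 0.5008 -0.1177  0.247 ]
top tab_root 0.58 [320.3 220.4] [ 0.5267 -0.1189  0.22  ]
```

View pics/l8_wrist.png

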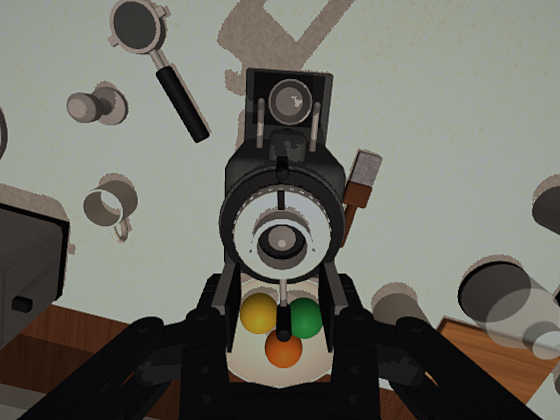

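From above, the peg (281,169), rib (281,200) and lever (282,290) lie on one line. Next I'll go over to the knob, turning the tool half round.

Request:
drive_tool:
  linear:
    - [-35, 1, 0]
    - [-70, 1, 0]
    - [-105, 2, 0]
    - [-140, 2.5, 0]
    - [-140, 2.5, 0]
  yaw: [0.18, 0.36, 0.54, 0.72, 0.9]

```text
clock: 19.2
tcp_pos: [0.6583, -0.0671, 0.391]
tool_rot: [-0.0, 0.296, 0.955, 0.0]
contact_force: [-0.7, -0.5, -0.2]
width: 0.0383
```

Request:
drive_tool:
  linear:
    - [0, 0, 0]
    - [0, 0, 0]
    - [0, 0, 0]
    - [0, 0, 0]
    - [0, 0, 0]
  yaw: [0.18, 0.36, 0.54, 0.72, 0.9]

```text
clock: 19.82
tcp_pos: [0.6564, -0.068, 0.392]
tool_rot: [-0.0, 0.682, 0.731, -0.0]
contact_force: [-0.3, 1.2, 0.0]
width: 0.0384
```

Request:
drive_tool:
  linear:
    - [0, 0, 0]
    - [0, 0, 0]
    - [0, 0, 0]
    - [0, 0, 0]
    - [0, 0, 0]
  yaw: [0.18, 0.36, 0.54, 0.72, 0.9]

```text
clock: 20.45
tcp_pos: [0.6564, -0.068, 0.392]
tool_rot: [-0.0, 0.932, 0.362, -0.0]
contact_force: [-1.1, -0.1, -1.0]
width: 0.0385
```

Request:
drive_tool:
  linear:
    - [0, 0, 0]
    - [0, 0, 20]
    - [0, 0, 60]
    - [0, 0, 98]
    - [0, 0, 98]
  yaw: [0.18, 0.36, 0.42, 0.42, 0.42]

```text
clock: 21.08
tcp_pos: [0.6542, -0.0674, 0.2905]
tool_rot: [-0.002, 0.987, 0.162, -0.004]
contact_force: [0.3, -1.0, 0.5]
width: 0.0386
```

```bash
python3 look.py l9
```

```text
[ 0.6542 -0.0674  0.2905] 0.0386 21.075 [ 0.3 -1.   0.5]
xang 18.7
wrist collar_axis 0.58 [279.6 344.3] [ 0.5718 -0.0969  0.24  ]
wrist lever_knob 0.7 [284.2 236.1] [ 0.6628 -0.0694  0.255 ]
wrist rib_end 0.89 [283.9 399.6] [ 0.5238 -0.1173  0.243 ]
top collar_axis 0.61 [310.5 201.8] [ 0.5676 -0.096   0.24  ]
top lever_knob 0.62 [299.6 162.8] [ 0.654  -0.0721  0.255 ]
top rib_end 0.92 [321.1 222.3] [ 0.5211 -0.1186  0.243 ]
top index_peg 0.93 [320.  230.6] [ 0.5024 -0.1155  0.247 ]
top tab_root 0.75 [319.1 221.2] [ 0.5249 -0.1161  0.22  ]
```

View pics/l9_wrist.png

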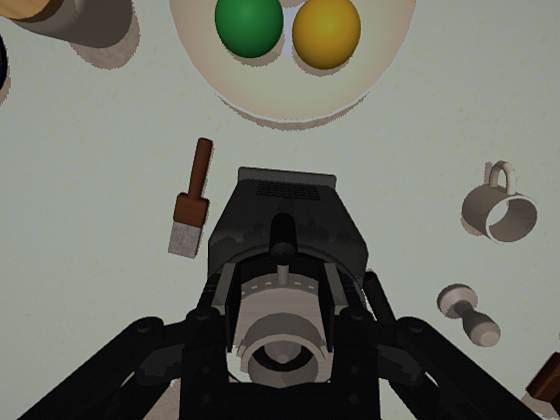

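The knob is centred at (284,236). Descend and cage it.

Request:
drive_tool:
  linear:
    - [2, 0.5, 20]
    - [4, 0.5, 40]
    - [4, 0.5, 53]
    - [4, 0.5, 53]
  yaw: [0, 0, 0, 0]

```text
clock: 22.18
tcp_pos: [0.6596, -0.067, 0.24]
tool_rot: [-0.001, 0.987, 0.162, -0.001]
contact_force: [0.3, 0.8, -0.1]
width: 0.0385
```

Request:
drive_tool:
  linear:
    - [0, 0, 0]
    - [0, 0, 0]
    - [0, 0, 0]
    - [0, 0, 0]
  yaw: [0, 0, 0, 0]
  claw: 0.45

```text
clock: 22.68
tcp_pos: [0.6605, -0.0672, 0.2417]
tool_rot: [0.0, 0.987, 0.162, 0.0]
contact_force: [1.3, -1.0, -0.0]
width: 0.0239
```

```bash
python3 o.py
```

```text
R 95.4 ang 19.5 xang 18.7 Fr 0.89 Ft 1.31 tau0 -0.00 tau [ -0.   -47.21 -18.85  -0.    -0.    -0.  ] M_r 0.025 M_t -0.044 Mz 0.034
```

Quick check that the burr preload is still there: I'll push clockwise back to the earlier position only.

Request:
drive_tool:
  linear:
    - [0, 1.5, 0]
    - [0, 3, 0]
    - [0, 4, 0]
  yaw: [0, 0.01, 0.02]

```text
clock: 23.05
tcp_pos: [0.6616, -0.0709, 0.2412]
tool_rot: [-0.0, 0.988, 0.152, -0.0]
contact_force: [-0.6, 0.6, 0.6]
width: 0.0236
```

```bash
python3 o.py
```

```text
R 95.3 ang 17.1 xang 17.5 Fr -0.40 Ft -0.71 tau0 -0.82 tau [ -0.82 -47.07 -19.16  -0.37  -0.29  -0.05] M_r 0.222 M_t -0.026 Mz -0.023
```

Request:
drive_tool:
  linear:
    - [0, 0.5, 0]
    - [0, 0.8, 0]
  yaw: [0, 0]

```text
clock: 23.3
tcp_pos: [0.6617, -0.0711, 0.2412]
tool_rot: [-0.001, 0.988, 0.152, -0.0]
contact_force: [-0.5, 2.1, 0.8]
width: 0.0234
```

```bash
python3 o.py; python3 feel.py 8; python3 o.py
```

```text
R 95.4 ang 17.0 xang 17.5 Fr 0.17 Ft -2.19 tau0 -1.59 tau [ -1.59 -46.9  -19.27  -0.56  -0.34  -0.  ] M_r 0.383 M_t 0.056 Mz -0.068
tcp [ 0.6618 -0.0715  0.2412] xang 17.5 w 0.0235 clk 23.7
pos R,ang 0.0954 16.8
Fr [-0.73  0.3   0.45  1.33  1.43 -0.16  0.09  0.27] Ft(cw) [-2.31 -1.98 -2.33 -2.   -2.95 -2.58 -2.63 -3.04] -2.48 z 0.96 tau [-1.55 -0.01] Mz [ 0.365  0.108 -0.002]
R 95.4 ang 16.8 xang 17.5 Fr 0.27 Ft -3.04 tau0 -1.59 tau [-1.590e+00 -4.709e+01 -1.930e+01 -6.000e-01 -3.200e-01 -1.000e-02] M_r 0.362 M_t 0.075 Mz 0.055
```

Preload is retained (about 2.5 N). Now I'll back off counter-clockwise, slowly at first.

Request:
drive_tool:
  linear:
    - [-0.1, -3.5, 0]
    - [-0.3, -6.5, 0]
    - [-0.3, -7.5, 0]
    - [-0.4, -8.2, 0]
    - [-0.4, -9, 0]
  yaw: [-0.03, -0.06, -0.075, -0.083, -0.09]

```text
clock: 24.32
tcp_pos: [0.659, -0.0637, 0.2413]
tool_rot: [0.001, 0.98, 0.197, 0.0]
contact_force: [0.5, -1.2, 0.6]
width: 0.0233
```

```bash
python3 o.py
```

```text
R 95.2 ang 21.7 xang 22.7 Fr -0.02 Ft 1.29 tau0 1.01 tau [ 1.010e+00 -4.715e+01 -1.855e+01  3.800e-01  1.700e-01  3.000e-02] M_r -0.183 M_t -0.098 Mz -0.021
```

Request:
drive_tool:
  linear:
    - [0, -0.7, 0]
    - [0, -1.4, 0]
    - [0, -2.1, 0]
    - [0, -2.8, 0]
    - [-0.1, -3.5, 0]
  yaw: [-0.008, -0.015, -0.022, -0.03, -0.037]

```text
clock: 24.95
tcp_pos: [0.6574, -0.0599, 0.2413]
tool_rot: [-0.0, 0.977, 0.215, 0.0]
contact_force: [0.9, -0.9, 0.0]
width: 0.0232
```

```bash
python3 o.py
```

```text
R 95.3 ang 24.2 xang 24.8 Fr 0.44 Ft 1.19 tau0 0.79 tau [ 7.900e-01 -4.684e+01 -1.827e+01  3.000e-01  2.800e-01  3.000e-02] M_r -0.162 M_t 0.010 Mz -0.029
```

Request:
drive_tool:
  linear:
    - [0, -0.7, 0]
    - [0, -1.4, 0]
    - [0, -2.1, 0]
    - [0, -2.8, 0]
    - [-0.1, -3.5, 0]
  yaw: [-0.008, -0.015, -0.022, -0.03, -0.037]

```text
clock: 25.58
tcp_pos: [0.656, -0.0568, 0.2413]
tool_rot: [0.0, 0.972, 0.233, 0.0]
contact_force: [1.0, -0.2, 0.5]
width: 0.0234
```

```bash
python3 o.py
```

```text
R 95.3 ang 26.3 xang 26.9 Fr 0.78 Ft 0.61 tau0 0.45 tau [ 4.500e-01 -4.670e+01 -1.792e+01  1.300e-01  4.500e-01  4.000e-02] M_r -0.228 M_t 0.190 Mz 0.012
```

Request:
drive_tool:
  linear:
    - [-1.1, -14, 0]
    - [-4.2, -27.8, 0]
    - [-9.4, -40.9, 0]
    - [-13.2, -48, 0]
    - [-16.6, -53.4, 0]
  yaw: [-0.15, -0.3, -0.45, -0.535, -0.605]

```text
clock: 26.2
tcp_pos: [0.6169, -0.016, 0.2414]
tool_rot: [-0.0, 0.858, 0.513, 0.001]
contact_force: [1.5, 0.2, 0.7]
width: 0.0233
```

Request:
drive_tool:
  linear:
    - [-0.1, -3, 0]
    - [-0.2, -5, 0]
    - [-0.3, -6.5, 0]
    - [-0.3, -7, 0]
    - [-0.3, -7, 0]
  yaw: [-0.032, -0.053, -0.07, -0.075, -0.075]

```text
clock: 26.82
tcp_pos: [0.6106, -0.0138, 0.2413]
tool_rot: [0.0, 0.839, 0.544, -0.0]
contact_force: [1.2, 1.1, 0.7]
width: 0.0236
```

```bash
python3 o.py; python3 look.py l10
```

```text
R 94.1 ang 64.8 xang 65.9 Fr 1.53 Ft 0.65 tau0 -0.19 tau [ -0.19 -42.66 -17.01  -0.15   0.4    0.  ] M_r -0.193 M_t 0.126 Mz -0.002
[ 0.6106 -0.0138  0.2413] 0.0236 26.825 [1.2 1.1 0.7]
xang 65.9
wrist lever_knob 0.73 [289.9 291. ] [ 0.6155 -0.0149  0.255 ]
top collar_axis 0.73 [311.8 200. ] [ 0.5717 -0.0989  0.24  ]
top rib_end 0.86 [332.9 210.3] [ 0.5476 -0.1456  0.243 ]
top index_peg 0.7 [322.9 232.6] [ 0.4979 -0.1219  0.247 ]
```

View pics/l10_wrist.png

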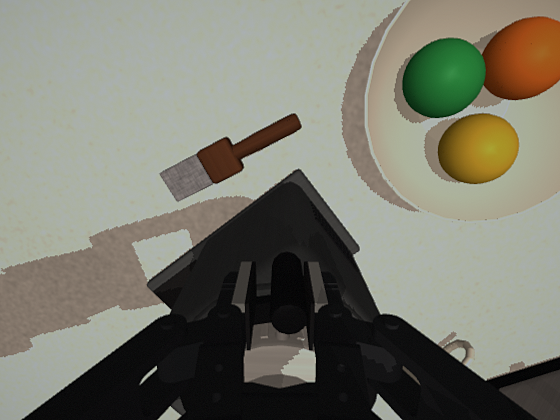

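The knob rests against the right (clockwise-side) finger. I'll move off it, rise and check.

Request:
drive_tool:
  linear:
    - [0, 2, 0]
    - [0, 3.5, 0]
    - [0, 3.5, -20]
    - [0, 3.5, -50]
    - [0, 3.5, -90]
  yaw: [0, 0, 0, 0, 0]

```text
clock: 28.05
tcp_pos: [0.6127, -0.0151, 0.3308]
tool_rot: [-0.001, 0.839, 0.544, -0.002]
contact_force: [0.1, -0.7, -1.0]
width: 0.0229
```

Request:
drive_tool:
  linear:
    - [-30, 0, -30]
    - [-80, 0, -60]
    - [-120, 0, -60]
    - [-120, 0, -60]
  yaw: [0, 0, 0, 0]

```text
clock: 28.55
tcp_pos: [0.5636, -0.1269, 0.3916]
tool_rot: [0.0, 0.84, 0.542, -0.0]
contact_force: [0.1, 0.5, 0.1]
width: 0.0238
```

```bash
python3 look.py l11
```

```text
[ 0.5636 -0.1269  0.3916] 0.0238 28.55 [0.1 0.5 0.1]
xang 65.6
wrist collar_axis 0.93 [273.4 160.3] [ 0.5723 -0.0933  0.24  ]
wrist lever_knob 0.88 [281.7  44.9] [ 0.6167 -0.0115  0.255 ]
wrist rib_end 0.94 [274.2 213.1] [ 0.5529 -0.1381  0.243 ]
wrist index_peg 0.88 [215.9 210.4] [ 0.505  -0.1121  0.247 ]
wrist tab_root 0.92 [237.2 191.2] [ 0.5251 -0.109   0.22  ]
top collar_axis 0.65 [309.7 201.3] [ 0.5688 -0.0942  0.24  ]
top lever_knob 0.94 [276.  182.4] [ 0.6105 -0.0189  0.255 ]
top rib_end 0.71 [331.9 209.6] [ 0.5492 -0.1434  0.243 ]
top index_peg 0.85 [323.6 231.4] [ 0.5005 -0.1235  0.247 ]
top tab_root 0.72 [318.3 222.5] [ 0.522  -0.1143  0.22  ]
```

View pics/l11_wrist.png

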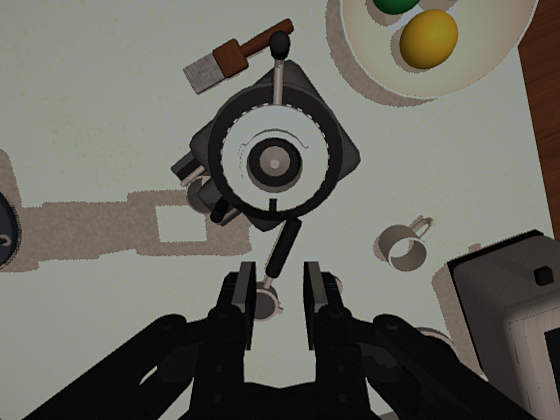

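Rib end to tab root measures 40 mm from both cameras, inside the 25–55 mm band. Handing in.

```bash
python3 -c "
from station import robot
print(robot.job_done())"
```

```text
the job is handed in; nothing more can be done
None
```

The grinder dial is zeroed, the collar is backed off by about an eighth of a turn, and I've handed the job in at about 28.7 s. The hand-in gives no verdict.

- **Finding the rub:** I turned the collar clockwise by its knob until the drag rose from about 1.2 N to 2.35 N, and stopped there. The burr force itself can't be measured. I judged it to be inside 1–12 N from the size of that rise.
- **Lining up the index:** I brought the tab round to the rib; the wrist picture showed them in line to about 1 mm. Pushing the knob clockwise again afterwards showed the burrs still touching, at about 2.5 N.
- **Backing off:** I turned the collar counter-clockwise, slowly at first, then let go and lifted clear. The last check put the rib end about 40 mm from the inner end of the tab in both the wrist and top views, so the burrs should run clear.
- **Disagreements:** The cameras differed by up to about 8 mm (mostly 3–6 mm) on single points. While moving the ring, the arm pulled radially on the peg with up to about 7 N.
- **Other things on the worktop:** The arm never touched them as far as I could tell, and nothing looked out of place in the pictures. I did not measure their positions afterwards.

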